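Clamp a shell and run the bore gauge

ROBOT

A 6-joint arm with a two-finger parallel gripper is mounted at the origin on a cart in front of the work surface, level with it; the furniture and walls round the work are solid. World frame = base frame: x ahead of the robot, y to its left, z up, the work surface at z = 0. Lengths are in m, angles in rad, forces in N, time in s.
With the tool pointing down it reaches from about 0.3 to 0.775 m from the base axis. Payload 14.6 kg.
Tool frame: the origin (TCP) lies at the very end of the fingers, on their centre line; the grasp point (between the pads) lies 19 mm behind it; z points along the fingers, y is the line along which they close (so a half turn about z gives the same grasp; the last joint's range is limited). The gripper opens to 94 mm and grips with 3 to 60 N. Pads are 16 mm wide; open, the fingers measure 119 mm over their backs; the gripper's body (75 mm by 177 mm) begins 78 mm behind the grasp point.
Start: joints at [1.087, 0.3, 1.521, -0, 1.321, -0.067], TCP at [0.223, 0.503, 0.205] pointing down, gripper open.
Joint ranges: [-3.03, 3.03], [-0.79, 2.21], [0.23, 2.52], [-1.04, 4.18], [0, 3.07], [-2.55, 2.55]. Speed limits (rad/s): [2.22, 2.22, 2.57, 3.14, 3.14, 3.14].

INTERFACE

Orientations are given as [roll, pitch, yaw] about the fixed x, y, z axes, in that order (R = Rz(yaw) Ry(pitch) Rx(roll)).
In Python, from station import status, vision, order, silhouettes gives the robot as it stands. The module is installed in compiled form; this text tells all that it offers.
- The arm moves only by the shell command python3 -m pendant 'ROWS' [FORCE]. ROWS is JSON, one flat list of numbers, 7 for each row, row after row: the shift along the tool's x, y, z in units of 500 mm (1.0 is 500 mm), then the turn, a rotation vector about the tool's x, y, z in units of 90 degrees (1.0 is 90 degrees), then the opening, from -1 (shut) to 1 (fully open). A call has 1 to 12 rows; each row is the pose to reach, as a shift and turn from the pose commanded when the call began, along the tool's axes at that moment; what a row does not reach only later rows make up. A row lasts 1/10 s, in which the tool goes at most 50 mm and 8.59 degrees, less where a joint would pass 70% of its speed; a pose out of reach is approached as far as the arm can. A call with a number of a shift or a turn outside -1 to 1 is refused whole. A call with a gripper value outside its range is refused whole. The fingers move at their own pace and stop on an object; FORCE is the grip in N (left out, the last holds). Time passes only in rows, so rows that repeat a pose let the fingers close. It gives the time, the measured TCP pose, the force, the opening and the grip force at its end, in the units of the state.
- status.get_obs(): the state, without advancing time (a new reading comes with each control period).
- vision.camera(name): name is "scene" or "top" or "wrist"; returns a dict with "pixels" (400x640x3 uint8, red, green, blue), "K" (3x3 intrinsics, pixels), "R" (3x3) and "t" (3): a world point X has camera coordinates R X + t. Camera axes: x right, y down, z forward; pixel columns grow to the right and rows downward; lengths in m; the calibration is good to about 2 mm. A picture is of the moment at which its call begins. There is no depth.
- order.hand_in(): hands the job in; it is judged then, once.
Trained networks look in a picture, given as the dict that the camera call returned (one of the last four; its "shot" number tells which), for a name from the list of things; names that differ only in an ending like _2 or _b are one class to them, and where a whole thing is asked for, a point or a joint stands for the part that bears it (a point fixed in the world has none). Each returns a list of dicts, best first, with "score" (0 to 1); they miss things now and then, are a little off and sometimes report something else, mostly with a low value. They report only what shows in the picture. A call takes as long as a camera call.
- silhouettes(target, picture): "region" (400x640 bool, what is visible of it) and "extent" ([left, top, right, bottom] in pixels, round what is visible of it).
The state is a dict: "time_s": time; "qpos": joint angles; "joint_vel": joint speeds; "tau": joint torques, N m; "ee_pos": TCP position; "eef_rot": TCP orientation; "force": force on the tool from outside, world axes, zero at the start; "moment": the same for the moment, N m; "grip_width": finger opening in m; "grip_force": force on a finger pad.
Only numpy, scipy, OpenCV 4.12 (cv2) and the standard library are available. Lean on these libraries where they do the work, as an engineer would, in place of code of your own. Each camera call takes 0.05 s, during which the arm holds its last target. There are 200 camera calls.

TASK

Press the red toggle clamp handle fully down so that the clamp holds the shell in its nest, then take the gauge rod off its rest, slide it tip first and gently through the brass guide tube into the shell's bore until its brass collar stops fully home against the mouth of the tube, and draw it straight out again. Then hold the gauge level, with its red-banded tip just above the cross on the white reading plate without touching it, and finish there still holding it. Leave the clamp shut and the shell in its nest, and do not disturb the green tin, the solder spool or the oil bottle.

Things in the scene. Friction and masses are not known exactly. Their poses are not given: they have to be found in the camera images.
- fixture: fixed check fixture, dark base plate 10 mm thick (x -43 to 69, y -168 to 32 mm). Origin on the bench below the shell's middle. Guide axis: along its x at y = 0, 50 mm up; the gauge goes in towards -x. Shell nest of two V saddles at x = -27 to 27. Brass guide tube from x = 36 to 66. Toggle clamp on a blue block at y = -43 to -117, arm towards +y; red handle reaches y = -195 when shut
- guide_mouth (a point): centre of the guide tube's mouth (its rim plane, on the axis), 50 mm above the bench; axes as the fixture's, x points out of the mouth. Bore 14 mm, flaring over the last 10 mm to 26 mm at the mouth; rim 34 mm across
- clamp_handle (a joint): angle of the red clamp handle, rad: 0 = shut (handle level, pressed right down, clamp pad on the shell), grows as the handle is lifted, up to 1.66. Starts at 0.6 to 1.0, standing up. Linked to the clamp arm, which turns 0.84 as far; stays where it is left (friction, no spring); under 10 N pressed on its upper side takes it down
- clamp_hinge (a point): hinge of the clamp handle, 111 mm above the bench; hinge axis parallel to the fixture's x; axes as the fixture's. The handle reaches 119 mm from it towards the fixture's -y when shut, and swings up over the hinge
- handle_press (a point): where to press: on the upper side of the red handle (16 mm wide) near its outer end. With the handle shut it lies 97 mm from clamp_hinge towards the fixture's -y and 21 mm above it (132 mm over the bench); it swings with the handle about the hinge. The upper side runs nearly straight from here back towards the hinge
- shell: machined steel shell, grey tube 40 mm outside, 68 mm long, bore 22 mm, 0.16 kg, lying loose in the nest along the guide axis. Origin at the centre of the end face away from the guide tube; its z runs along its axis towards the guide tube
- gauge: gauge rod, 190 mm, 0.12 kg. Origin on its axis at the collar's stop face. Along its x: rod 10 mm thick from the chamfered tip at -90 mm to 0, red band near the tip; brass collar 36 mm across, 0 to 8; black round handle 18 mm thick, 8 to 75; steel stub 10 mm thick, 75 to 100. Starts lying level on the rest, axis 45 mm above the bench, tip roughly towards the robot
- gauge_tip (a point): centre of the gauge's tip, at x = -90 mm of the gauge
- gauge_grip (a point): middle of the black handle, at x = 45 mm of the gauge: the place to grip, across the axis
- rest: fixed wooden rest, 180 x 40 mm, 8 mm thick, with V saddles 12 mm wide at its x = -60 and +90 mm (tops about 50 mm up) that carry the gauge's rod and stub; axes as the gauge's at the start; origin on the bench about under the collar's stop face. Room for the fingers between the saddles. A bench vise about 205 mm tall stands between rest and fixture
- stand: fixed reading stand: round foot 56 mm across, post, square white plate 44 x 44 mm with a black cross, its top 120 mm above the bench. Origin on the bench below the plate's centre
- read_mark (a point): centre of the cross on top of the white plate, 120 mm above the bench
- tin: bystander: low round green tin, 70 mm across, 28 mm high; origin under its centre
- spool: bystander: white solder spool, 52 mm across, 30 mm high; origin under its centre
- oiler: bystander: white oil bottle with a teal band and a pointed nozzle, 47 mm across, 130 mm high; origin under its centre

How it is judged:
By the outcome, as a careful person would: the job done as asked, in the order asked, and still so for the second after the job is handed in, while the arm keeps its last pose, push and grip.
It also fails if it takes over 64 s, if anything falls off the work surface, if the arm or the gripper's body presses on something with over 40 N, if the wrist force passes 120 N, or if a joint passes its speed limit or range.

## Working session

There is one attempt and no reset: what is moved stays moved. The work goes in short steps, Python scripts to look and compute and a shell command to move; the robot and the scene stay as the last step left them, time stands still between calls to the robot, and variables do not carry over. Pictures are saved under pics/ and viewed, at most 14 in all, crops included, and the job is handed in when it is done.

```bash
mkdir -p pics; cat > h.py <<'E'
import numpy as np, cv2
from station import status, vision, order, silhouettes
from scipy.spatial.transform import Rotation as Rn
def shot(n,save=None):
    p=vision.camera(n)
    if save: cv2.imwrite('pics/'+save,p['pixels'][:,:,::-1])
    return p
def proj(p,X):
    X=np.atleast_2d(X); c=X@np.array(p['R']).T+np.array(p['t']); u=c@np.array(p['K']).T
    return u[:,:2]/u[:,2:]
def ray(p,uv,z):
    R=np.array(p['R']);C=-R.T@np.array(p['t']); d=R.T@np.linalg.inv(p['K'])@np.array([uv[0],uv[1],1.])
    return C+d*(z-C[2])/d[2]
def tri(obs):
    A=np.zeros((3,3));b=np.zeros(3)
    for p,uv in obs:
        R=np.array(p['R']);C=-R.T@np.array(p['t']);d=R.T@np.linalg.inv(p['K'])@np.array([uv[0],uv[1],1.]);d/=np.linalg.norm(d)
        M=np.eye(3)-np.outer(d,d);A+=M;b+=M@C
    return np.linalg.solve(A,b)
def rows(target_p,target_rpy=None,cur=None):
    """shift/turn in row units from the current pose"""
    o=status.get_obs(); p=np.array(o['ee_pos']);R=Rn.from_euler('xyz',o['eef_rot'])
    s=R.inv().apply(np.array(target_p)-p)/0.5
    t=np.zeros(3) if target_rpy is None else (R.inv()*Rn.from_euler('xyz',target_rpy)).as_rotvec()/(np.pi/2)
    return np.round(s,4),np.round(t,4)
E
python3 - <<'E'
from h import *
o=status.get_obs()
for k in o: print(k,np.round(o[k],3))
for n in('scene','top'):
    p=shot(n,n+'1.png'); R=np.array(p['R']);print(n,'C',-R.T@p['t'],'fwd',R[2],p['K'][0][0])
    for t in 'fixture clamp_handle shell gauge rest stand tin spool oiler'.split():
        for s in silhouettes(t,p)[:2]:
            m=s['region'];ys,xs=np.nonzero(m);print(t,round(s['score'],2),s['extent'],round(xs.mean(),1),round(ys.mean(),1),ray(p,(xs.mean(),ys.mean()),0.03).round(3))
E
```

```text
time_s 0.0
qpos [ 1.087  0.3    1.522  0.     1.321 -0.067]
joint_vel [-0.     0.001 -0.    -0.     0.002  0.001]
tau [ 1.0000e-03 -5.3182e+01 -3.5272e+01  7.1000e-02  2.5000e-02 -0.0000e+00]
ee_pos [0.223 0.503 0.205]
eef_rot [-3.14  -0.     2.725]
force [0.211 0.352 0.49 ]
moment [-0.031 -0.011 -0.003]
grip_force 0.0
grip_width 0.094
scene C [1.43151592 0.95757903 0.84683993] fwd [-0.63351658 -0.5694293  -0.52383873] 498.6668915029446
fixture 0.88 [285.2, 187.3, 359.8, 264.0] 317.7 227.4 [0.553 0.176 0.03 ]
clamp_handle 0.74 [293.4, 188.1, 319.8, 212.2] 303.3 200.0 [0.47  0.043 0.03 ]
clamp_handle 0.55 [407.7, 196.2, 430.3, 242.1] 418.0 214.7 [0.308 0.357 0.03 ]
shell 0.83 [326.6, 211.5, 350.4, 229.2] 336.3 218.3 [0.482 0.186 0.03 ]
gauge 0.44 [251.4, 162.8, 278.2, 182.5] 262.5 173.8 [ 0.436 -0.179  0.03 ]
rest 0.62 [243.3, 165.0, 277.3, 196.5] 257.7 187.1 [ 0.509 -0.124  0.03 ]
stand 0.68 [405.9, 196.2, 428.4, 240.3] 417.7 215.6 [0.313 0.359 0.03 ]
tin 0.43 [234.0, 204.7, 247.1, 219.0] 239.8 209.3 [ 0.636 -0.066  0.03 ]
spool 0.62 [233.5, 202.0, 245.6, 221.4] 240.4 209.4 [ 0.635 -
[... 445 characters left out ...]
05.2, 218.7] 288.9 209.7 [0.506 0.206 0.03 ]
gauge 0.61 [427.8, 197.2, 444.5, 270.1] 434.0 229.1 [ 0.452 -0.163  0.03 ]
rest 0.56 [418.4, 195.7, 444.4, 266.7] 427.6 232.5 [ 0.444 -0.146  0.03 ]
rest 0.23 [388.0, 152.4, 406.7, 172.0] 397.5 161.5 [ 0.629 -0.076  0.03 ]
stand 0.72 [198.9, 256.0, 229.9, 278.4] 214.8 267.3 [0.362 0.393 0.03 ]
tin 0.74 [176.0, 152.3, 198.8, 175.4] 185.8 167.1 [0.62  0.474 0.03 ]
spool 0.64 [387.1, 152.6, 408.6, 174.4] 397.5 162.2 [ 0.627 -0.076  0.03 ]
spool 0.41 [260.4, 132.8, 313.7, 224.4] 287.3 178.5 [0.587 0.21  0.03 ]
oiler 0.59 [232.7, 128.4, 257.7, 148.1] 244.4 136.3 [0.7   0.322 0.03 ]
oiler 0.31 [262.5, 133.1, 312.2, 224.2] 287.0 177.4 [0.59  0.211 0.03 ]
```

```bash
python3 - <<'E'
import cv2
a=cv2.imread('pics/top1.png')[100:300,170:460];cv2.imwrite('pics/top1c.png',cv2.resize(a,None,fx=2.7,fy=2.7,interpolation=cv2.INTER_CUBIC))
a=cv2.imread('pics/scene1.png')[130:310,215:455];cv2.imwrite('pics/scene1c.png',cv2.resize(a,None,fx=3.3,fy=3.3,interpolation=cv2.INTER_CUBIC))
E
```

```text
(no output)
```

View pics/top1c.png

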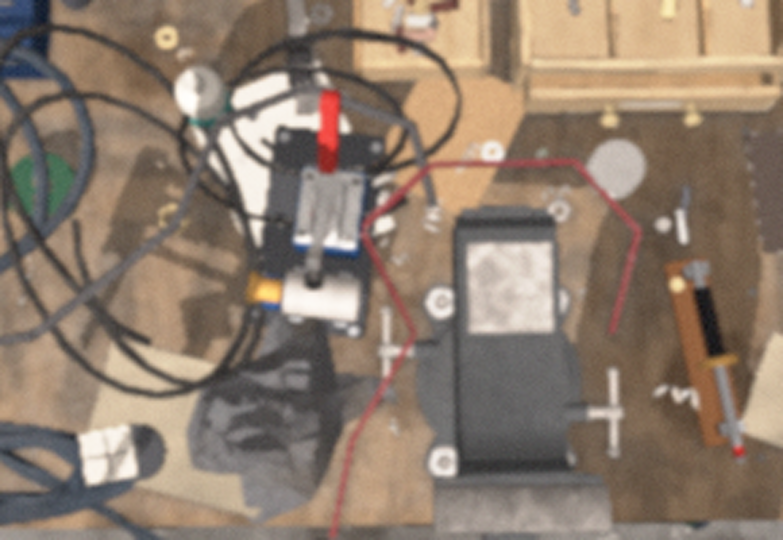

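View pics/scene1c.png

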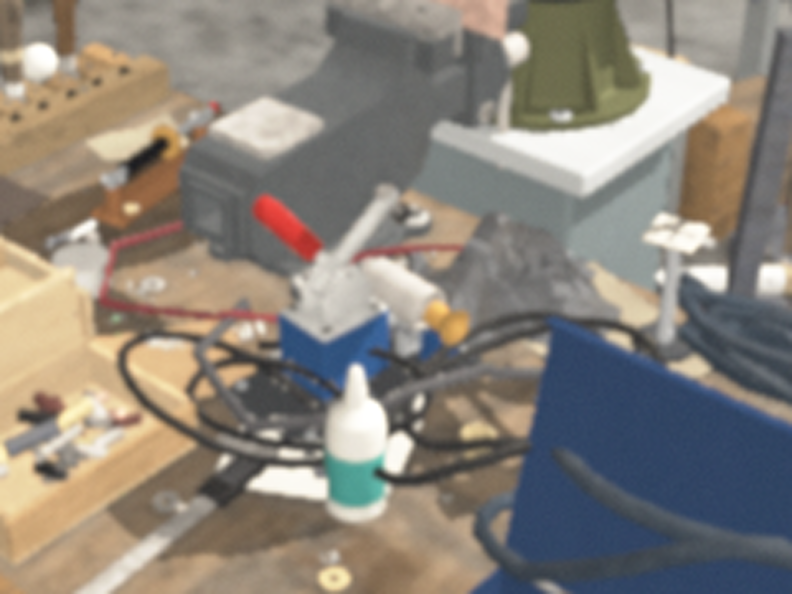

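```bash
python3 - <<'E'
from h import *
p=shot('wrist'); R=np.array(p['R']);C=-R.T@p['t']
o=status.get_obs();Rt=Rn.from_euler('xyz',o['eef_rot'])
print('cam in tool',Rt.inv().apply(C-o['ee_pos']),'fwd',Rt.inv().apply(R[2]),'right',Rt.inv().apply(R[0]),p['K'][0][0])
for yaw in (2.725,np.pi,np.pi*.97): print(rows([0.42,0.22,0.40],[np.pi,0,yaw]))
t=shot('top')
for n,z in(('stand',.12),('oiler',.06),('tin',.02)):
    s=silhouettes(n,t)[0];e=s['extent'];print(n,ray(t,((e[0]+e[2])/2,(e[1]+e[3])/2),z))
E
```

```text
cam in tool [ 0.0730328   0.00073892 -0.17919803] fwd [-2.51870627e-01  9.40351790e-04  9.67760458e-01] right [ 4.82573991e-04  9.99999526e-01 -8.46082441e-04] 319.40225272400977
(array([-0.5899, -0.3576, -0.3891]), array([-0.    ,  0.    , -0.0001]))
(array([-0.5899, -0.3576, -0.3891]), array([-0.    , -0.    , -0.2654]))
(array([-0.5899, -0.3576, -0.3891]), array([-0.    , -0.    , -0.2054]))
stand [0.35819484 0.37581336 0.12      ]
oiler [0.68595695 0.31157282 0.06      ]
tin [0.62770997 0.4753125  0.02      ]
```

```bash
python3 -m pendant '[-0.05,-0.03,-0.1,0,0,0,1, -0.13,-0.08,-0.15,0,0,-0.07,1, -0.21,-0.13,-0.2,0,0,-0.14,1, -0.28,-0.18,-0.24,0,0,-0.2,1, -0.36,-0.23,-0.28,0,0,-0.2655,1, -0.44,-0.28,-0.32,0,0,-0.2655,1, -0.52,-0.33,-0.35,0,0,-0.2655,1, -0.59,-0.3576,-0.3891,0,0,-0.2655,1, -0.59,-0.3576,-0.3891,0,0,-0.2655,1, -0.59,-0.3576,-0.3891,0,0,-0.2655,1, -0.59,-0.3576,-0.3891,0,0,-0.2655,1]'
python3 - <<'E'
from h import *
p=shot('wrist','w1.png')
for t,z in zip('clamp_handle shell fixture stand gauge oiler'.split(),(.15,.05,.01,.12,.045,.06)):
    for s in silhouettes(t,p)[:1]:
        m=s['region'];ys,xs=np.nonzero(m);e=s['extent'];print(t,round(s['score'],2),e,ray(p,((e[0]+e[2])/2,(e[1]+e[3])/2),z).round(4))
E
```

```text
time_s: 2.35
ee_pos: [0.4194, 0.2206, 0.3993]
eef_rot: [-3.141, -0.001, -3.141]
force: [0.6, -0.4, -0.1]
grip_width: 0.0939
grip_force: 0.0
clamp_handle 0.72 [295.2, 268.3, 313.6, 355.2] [0.6301 0.1936 0.15  ]
shell 0.86 [293.5, 203.9, 334.7, 232.6] [0.5125 0.2064 0.05  ]
fixture 0.71 [283.8, 187.6, 357.0, 351.1] [0.629 0.217 0.01 ]
stand 0.82 [401.1, 111.6, 456.5, 150.0] [0.3621 0.3699 0.12  ]
gauge 0.91 [76.4, 122.2, 123.3, 231.6] [ 0.4413 -0.1554  0.045 ]
oiler 0.69 [72.8, 117.5, 120.9, 230.1] [ 0.4335 -0.1488  0.06  ]
```

View pics/w1.png

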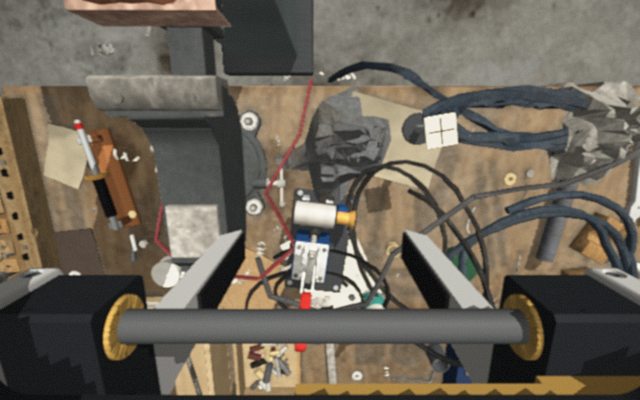

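```bash
python3 - <<'E'
import cv2,numpy as np
a=cv2.imread('pics/w1.png')
A=cv2.resize(a[190:265,280:360],None,fx=5,fy=5,interpolation=cv2.INTER_CUBIC)
B=cv2.resize(a[110:235,60:140],None,fx=4,fy=4,interpolation=cv2.INTER_CUBIC)
o=np.zeros((500,720,3),np.uint8);o[:375,:400]=A;o[:500,400:720]=B
cv2.imwrite('pics/c1.png',o)
E
```

```text
(no output)
```

View pics/c1.png

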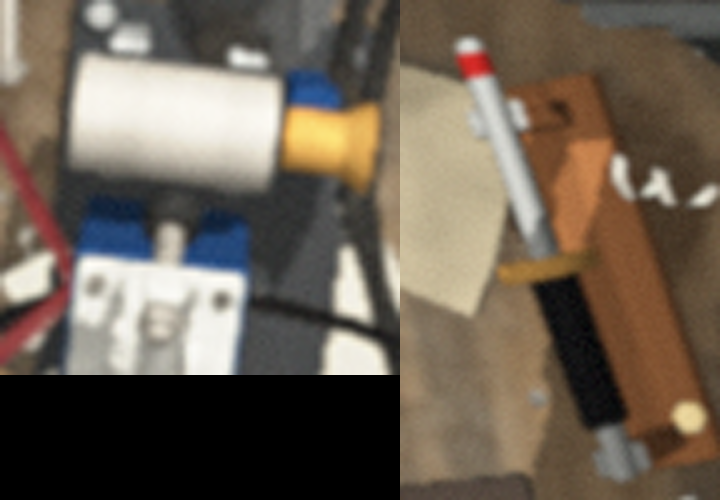

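```bash
cat > m.py <<'E'
from h import *
def fixpts(x,y,yaw,pts):
    c,s=np.cos(yaw),np.sin(yaw);P=np.array(pts,float)/1000
    return np.c_[x+c*P[:,0]-s*P[:,1],y+s*P[:,0]+c*P[:,1],P[:,2]]
E
python3 - <<'E'
from m import *
p=shot('wrist');t=shot('top');s=shot('scene')
m=ray(p,(354.6,219.3),.05);a=ray(p,(294.8,212),.05);b=ray(p,(335.2,216.8),.05)
print('mouth',m,'shell',a,b,np.linalg.norm(a-b),'yaw',np.degrees(np.arctan2(*(m-a)[1::-1])), np.linalg.norm(m-a))
for n,uv,z in(('tip',(76.75,121.25),.045),('collar',(95.75,175.5),.045),('hend',(60+606/4,110+425/4),.045),('stub',(117,229.5),.045)):
    print(n,ray(p,uv,z))
# networks/colour, several views
for q,nm in((p,'w'),(t,'t'),(s,'s')):
    hsv=cv2.cvtColor(q['pixels'],cv2.COLOR_RGB2HSV)
    for n in('shell','gauge','stand','clamp_handle'):
        r=silhouettes(n,q)
        if not r: print(nm,n,'none');continue
        r=r[0];g=r['region'];ys,xs=np.nonzero(g);
        d=cv2.fitLine(np.c_[xs,ys].astype(np.float32),cv2.DIST_L2,0,.01,.01).ravel()
        print(nm,n,r['score'],r['extent'],d.round(2))
        if n=='gauge':
            k=(hsv[...,1]>150)&((hsv[...,0]<6)|(hsv[...,0]>174))&(hsv[...,2]>120)
            e=np.array(r['extent']).astype(int);kk=np.zeros_like(k);kk[e[1]-6:e[3]+6,e[0]-6:e[2]+6]=1
            yy,xx=np.nonzero(k&kk);print('  red band',xx.mean(),yy.mean(),len(xx))
    k=(hsv[...,1]>130)&(hsv[...,0]>12)&(hsv[...,0]<26)&(hsv[...,2]>130)
    nl,l,st,ce=cv2.connectedComponentsWithStats(k.astype(np.uint8))
    for i in range(1,nl):
        if st[i,4]>12: 
            X=ray(q,ce[i],.05)
            if .3<X[0]<.8 and -.3<X[1]<.5: print('  brass',st[i],ce[i].round(1),X.round(3))
E
```

```text
mouth [0.51504733 0.27658206 0.05      ] shell [0.50199433 0.17306036 0.05      ] [0.51055638 0.24285519 0.05      ] 0.0703180407614995 yaw 82.81352471795489 0.10434137800397633
tip [ 0.35085625 -0.17739002  0.045     ]
collar [ 0.43968567 -0.16241184  0.045     ]
hend [0.51139604 0.02692099 0.045     ]
stub [ 0.53608657 -0.14203012  0.045     ]
w shell 0.79 [294.8, 203.6, 334.5, 229.4] [9.9000e-01 1.2000e-01 3.1434e+02 2.1393e+02]
w gauge 0.72 [74.2, 117.7, 123.0, 230.9] [  0.34   0.94  96.95 176.42]
  red band 78.25641025641026 125.3076923076923 39
w stand 0.69 [401.6, 111.3, 455.5, 148.4] [1.0000e+00 5.0000e-02 4.3009e+02 1.2944e+02]
w clamp_handle 0.91 [294.6, 289.5, 310.9, 351.3] [ 1.2000e-01 -9.9000e-01  3.0356e+02  3.0971e+02]
  brass [ 85 144  29  37 313] [101.6 161.7] [ 0.416 -0.145  0.05 ]
  brass [336 210  20  17 236] [346.4 217.4] [0.512 0.262 0.05 ]
  brass [103 295  35  65 686] [115.6 326.8] [ 0.73  -0.173  0.05 ]
t shell 0.74 [280.7, 131.8, 308.5, 195.7] [ 2.0000e-02 -1.0000e+00  2.9111e+02  1.6976e+02]
t gauge 0.62 [427.7, 196.2, 441.8, 270.3] [2.2000e-01 9.8000e-01 4.3428e+02 2.2975e+02]
  red band 443.2 266.9 10
t stand 0.64 [220.6, 264.3, 230.2, 273.5] [ 1.5000e-01 -9.9000e-01  2.2777e+02  2.6832e+02]
t clamp_handle none
  brass [426 231  17   7  61] [434.1 233.8] [ 0.439 -0.158  0.05 ]
s shell 0.49 [325.8, 209.3, 349.3, 228.2] [  0.78   0.63 336.36 217.98]
s gauge 0.54 [248.0, 161.1, 281.6, 184.7] [  0.82  -0.58 262.75 173.78]
  red band nan nan 0
s stand 0.8 [404.2, 194.2, 429.7, 240.2] [ 1.0000e-01 -9.9000e-01  4.1785e+02  2.1501e+02]
s clamp_handle 0.54 [292.6, 186.3, 319.2, 213.4] [  0.76   0.65 303.51 199.67]
  brass [245 169  25  29 183] [259.  184.7] [ 0.518 -0.107  0.05 ]
  brass [345 223  11  11  76] [350.4 227.4] [0.515 0.264 0.05 ]<stdin>:19: RuntimeWarning: Mean of empty slice.
  ret = ret.dtype.type(ret / rcount)
```

```bash
python3 - <<'E'
from m import *
p=shot('wrist');s=shot('scene')
f=(0.5067,0.211,np.radians(82.8))
R={}
for q,n in((p,'w'),(s,'s')):
    h=cv2.cvtColor(q['pixels'],cv2.COLOR_RGB2HSV);k=((h[...,0]<8)|(h[...,0]>172))&(h[...,1]>170)&(h[...,2]>100)
    e=[290,265,318,360] if n=='w' else [285,180,325,215]
    ys,xs=np.nonzero(k[e[1]:e[3],e[0]:e[2]]);xs+=e[0];ys+=e[1]
    print(n,len(xs),xs.min(),xs.max(),ys.min(),ys.max(), 'at ymax',xs[ys==ys.max()].mean(),'at ymin',xs[ys==ys.min()].mean(), 'at xmin', ys[xs==xs.min()].mean())
print('tip?',tri([(p,(302,352)),(s,(294,190))]))
for a in (.6,.7,.8,.9,1.):
    P=[[0,-76-(r*np.cos(a)-v*np.sin(a)),111+r*np.sin(a)+v*np.cos(a)] for r,v in((119,14),(97,21),(50,18))]
    X=fixpts(*f,P);print(a,X.round(3).tolist(),proj(p,X).round(0).tolist(),proj(s,X).round(0).tolist())
E
```

```text
w 213 296 310 292 350 at ymax 302.0 at ymin 306.0 at xmin 346.0
s 125 293 311 190 207 at ymax 307.5 at ymin 294.5 at xmin 193.0
tip? [0.65783147 0.19125678 0.20643694]
0.6 [[0.672, 0.19, 0.19], [0.65, 0.193, 0.183], [0.613, 0.198, 0.154]] [[301.0, 353.0], [303.0, 336.0], [307.0, 302.0]] [[291.0, 198.0], [297.0, 197.0], [309.0, 202.0]]
0.7 [[0.663, 0.191, 0.198], [0.642, 0.194, 0.19], [0.609, 0.198, 0.157]] [[302.0, 352.0], [304.0, 335.0], [307.0, 301.0]] [[293.0, 194.0], [300.0, 194.0], [310.0, 200.0]]
0.8 [[0.654, 0.192, 0.206], [0.634, 0.195, 0.195], [0.604, 0.199, 0.159]] [[302.0, 350.0], [304.0, 332.0], [308.0, 299.0]] [[296.0, 190.0], [302.0, 191.0], [311.0, 199.0]]
0.9 [[0.645, 0.194, 0.213], [0.626, 0.196, 0.2], [0.599, 0.199, 0.161]] [[302.0, 348.0], [305.0, 329.0], [308.0, 297.0]] [[299.0, 186.0], [305.0, 188.0], [313.0, 197.0]]
1.0 [[0.634, 0.195, 0.219], [0.617, 0.197, 0.204], [0.594, 0.2, 0.163]] [[303.0, 344.0], [305.0, 325.0], [308.0, 294.0]] [[302.0, 183.0], [307.0, 186.0], [314.0, 196.0]]
```

```bash
python3 -m pendant '[-0.1,-0.01,0,0,0,0,-1, -0.2,-0.02,0,0,0,0,-1, -0.3,-0.04,0.02,0,0,0,-1, -0.39,-0.05,0.06,0,0,0,-1, -0.427,-0.051,0.14,0,0,0,-1, -0.427,-0.051,0.22,0,0,0,-1, -0.427,-0.051,0.29,0,0,0,-1, -0.427,-0.051,0.33,0,0,0,-1, -0.427,-0.051,0.348,0,0,0,-1, -0.427,-0.051,0.348,0,0,0,-1, -0.427,-0.051,0.348,0,0,0,-1]' 20
```

```text
time_s: 4.65
ee_pos: [0.6339, 0.1947, 0.2274]
eef_rot: [3.141, 0.002, -3.141]
force: [-0.7, 0.0, 0.8]
grip_width: 0.0096
grip_force: 0.0
```

```bash
python3 -m pendant '[0,0,0.035,0,0,0,-1, 0,0,0.06,0,0,0,-1, -0.011,-0.0013,0.081,0,0,0,-1, -0.022,-0.0026,0.092,0,0,0,-1, -0.031,-0.004,0.102,0,0,0,-1, -0.0406,-0.005,0.112,0,0,0,-1, -0.0485,-0.006,0.1233,0,0,0,-1, -0.0564,-0.007,0.1346,0,0,0,-1, -0.0624,-0.0077,0.147,0,0,0,-1, -0.0684,-0.0084,0.1596,0,0,0,-1, -0.0725,-0.009,0.173,0,0,0,-1, -0.0766,-0.0096,0.186,0,0,0,-1]'
python3 -m pendant '[0,0,0.003,0,0,0,-1, 0,0,0.006,0,0,0,-1, 0,0,0.01,0,0,0,-1, 0,0,0.012,0,0,0,-1, 0,0,0.012,0,0,0,-1]'
```

```text
time_s: 5.85
ee_pos: [0.672, 0.1897, 0.1324]
eef_rot: [-3.142, -0.0, -3.141]
force: [-1.4, 0.4, 2.3]
grip_width: 0.0004
grip_force: 1.5
time_s: 6.35
ee_pos: [0.6724, 0.1899, 0.1312]
eef_rot: [3.141, 0.004, -3.141]
force: [-14.0, -3.2, 28.6]
grip_width: 0.0006
grip_force: 14.7
```

```bash
python3 -m pendant '[0,0,-0.06,0,0,0,-1, 0,0,-0.16,0,0,0,-1, 0,0,-0.26,0,0,0,-1, 0.06,0.02,-0.31,0,0,0,0, 0.14,0.05,-0.31,0,0,0,1, 0.24,0.08,-0.31,0,0,0,1, 0.34,0.1,-0.31,0,0,0,1, 0.42,0.1,-0.31,0,0,0,1, 0.443,0.1,-0.308,0,0,0,1, 0.443,0.1,-0.308,0,0,0,1, 0.443,0.1,-0.308,0,0,0,1]'
python3 - <<'E'
from m import *
p=shot('wrist','w2.png')
f=(0.5067,0.211,np.radians(82.8))
a=cv2.imread('pics/w2.png')
c,s=0,0
th=np.linspace(0,2*np.pi,40)
L=[]
for x,r in((66,17),(66,13),(36,17),(34,20),(-34,20)):
    L.append(fixpts(*f,np.c_[np.full(40,x),r*np.cos(th),50+r*np.sin(th)]))
L.append(fixpts(*f,[[-43,-168,10],[69,-168,10],[69,32,10],[-43,32,10],[-43,-168,10]]))
L.append(fixpts(*f,[[0,-76,125],[0,-195,125]]))
e=proj(p,f[:2]+(0.05,))[0].astype(int)
S=3;x0,y0=e-[110,90]
A=cv2.resize(a[y0:y0+190,x0:x0+250],None,fx=S,fy=S,interpolation=cv2.INTER_CUBIC)
for l in L: cv2.polylines(A,[((proj(p,l)-[x0,y0])*S+1).astype(int)],False,(255,0,255),1)
cv2.imwrite('pics/c2.png',A);print(x0,y0)
E
```

```text
time_s: 7.45
ee_pos: [0.4513, 0.2397, 0.281]
eef_rot: [3.142, 0.001, 3.142]
force: [0.0, 0.9, -0.1]
grip_width: 0.0614
grip_force: 0.0
190 127
```

View pics/c2.png

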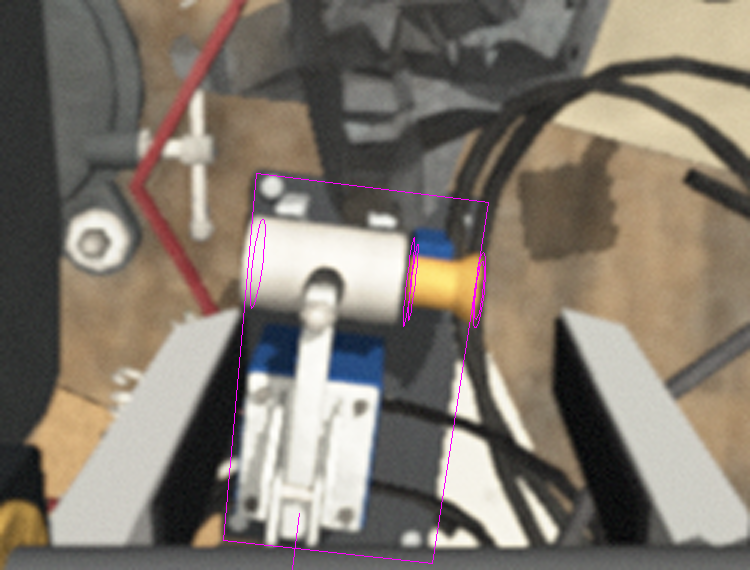

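```bash
python3 -m pendant '[0,0,-0.1,0,0,0.05,0.06, 0,-0.05,-0.17,0,0,0.14,0.06, -0.01,-0.12,-0.2,0,0,0.23,0.06, -0.02,-0.21,-0.2,0,0,0.32,0.06, -0.03,-0.3,-0.2,0,0,0.41,0.06, -0.03,-0.39,-0.2,0,0,0.5,0.06, -0.04,-0.48,-0.2,0,0,0.59,0.06, -0.05,-0.57,-0.2,0,0,0.68,0.06, -0.06,-0.66,-0.2,0,0,0.77,0.06, -0.066,-0.74,-0.2,0,0,0.86,0.06, -0.066,-0.788,-0.2,0,0,0.94,0.06, -0.066,-0.788,-0.2,0,0,0.94,0.06]'
python3 - <<'E'
from h import *
print(status.get_obs()['qpos'])
print(rows([.484,-.154,.26],[np.pi,0,.188]))
E
```

```text
time_s: 8.7
ee_pos: [0.4839, -0.1577, 0.3798]
eef_rot: [-3.14, -0.001, 1.658]
force: [-0.3, 1.2, 0.6]
grip_width: 0.0495
grip_force: 0.0
[-3.86850097e-01  1.39234084e-01  1.32001560e+00 -3.62566040e-04
  1.68421693e+00 -4.73926093e-01]
(array([0.0073, 0.0013, 0.2397]), array([-1.200e-03,  6.000e-04,  9.357e-01]))
```

```bash
python3 -m pendant '[0,0,0.02,0,0,0.09,0.06, 0,0,0.05,0,0,0.18,0.06, 0,0,0.1,0,0,0.27,0.06, 0,0,0.14,0,0,0.36,0.06, 0,0,0.18,0,0,0.45,0.06, 0,0,0.2,0,0,0.54,0.06, 0,0,0.22,0,0,0.63,0.06, 0,0,0.24,0,0,0.72,0.06, 0,0,0.24,0,0,0.81,0.06, 0.007,0.0013,0.24,0,0,0.9,0.06, 0.0073,0.0013,0.24,0,0,0.936,0.06, 0.0073,0.0013,0.24,0,0,0.936,0.06]'
python3 - <<'E'
from h import *
p=shot('wrist','w3.png')
print(status.get_obs()['qpos'].round(2) if hasattr(status.get_obs()['qpos'],'round') else status.get_obs()['qpos'])
for s in silhouettes('gauge',p)[:2]:
    print(s['score'],s['extent'])
h=cv2.cvtColor(p['pixels'],cv2.COLOR_RGB2HSV)
yaw=.188;d=np.array([np.cos(yaw),np.sin(yaw),0]);o=np.array([.4397,-.1624,.045])
P=[o+d*k for k in(-.09,0,.008,.045,.075,.1)]
u=proj(p,P);print(u.round(1).tolist())
x0,y0=190,100
A=cv2.resize(cv2.imread('pics/w3.png')[y0:y0+240,x0:x0+260],None,fx=2.5,fy=2.5,interpolation=cv2.INTER_CUBIC)
for q in u: cv2.drawMarker(A,tuple(((q-[x0,y0])*2.5+1).astype(int).tolist()),(255,0,255),0,12,1)
cv2.imwrite('pics/c3.png',A)
E
```

```text
time_s: 9.9
ee_pos: [0.4842, -0.1503, 0.2607]
eef_rot: [-3.141, 0.0, 0.197]
force: [-0.3, 0.3, 0.4]
grip_width: 0.0498
grip_force: 0.0
[-0.37  0.16  1.56  0.    1.42  1.  ]
0.91 [311.1, 139.0, 344.8, 284.3]
[[325.4, 278.2], [326.1, 214.9], [326.2, 209.0], [326.6, 180.6], [326.9, 156.6], [327.1, 135.9]]
```

View pics/c3.png

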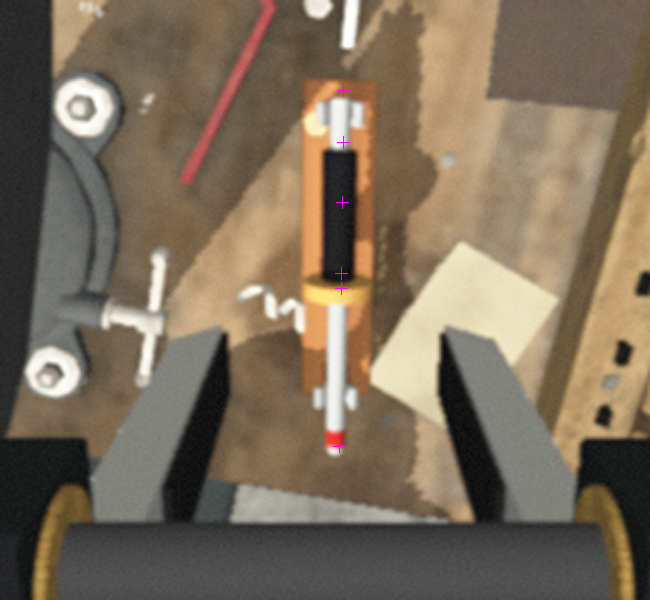

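```bash
python3 - <<'E'
from h import *
p=shot('wrist')
a=ray(p,(323.6,280.4),.045);b=ray(p,(326.0,138.6),.046);d=b-a
print(a,b,np.linalg.norm(d),np.arctan2(d[1],d[0]));g=a+d/np.linalg.norm(d)*.135;print(g)
g[2]=.03;print(rows(g,[np.pi,0,np.arctan2(d[1],d[0])]))
E
```

```text
[ 0.34743854 -0.17794973  0.045     ] [ 0.53438995 -0.14309569  0.046     ] 0.1901752688880504 0.18431764676843485
[ 0.48015001 -0.15320784  0.04570987]
(array([-0.0085,  0.0039,  0.4618]), array([-0.0001,  0.0001,  0.0088]))
```

```bash
python3 -m pendant '[-0.007,0.002,0.08,0,0,0.009,0.06, -0.007,0.003,0.17,0,0,0.009,0.06, -0.007,0.003,0.26,0,0,0.009,0.06, -0.007,0.003,0.33,0,0,0.009,0.06, -0.007,0.003,0.38,0,0,0.009,0.06, -0.007,0.003,0.41,0,0,0.009,0.06, -0.007,0.003,0.435,0,0,0.009,0.06, -0.007,0.003,0.4555,0,0,0.009,0.06, -0.007,0.003,0.4625,0,0,0.009,0.06, -0.007,0.003,0.4625,0,0,0.009,0.06]'
python3 - <<'E'
from h import *
print(rows([.481,-.1532,.03],[np.pi,0,.184]))
E
```

```text
time_s: 11.05
ee_pos: [0.4806, -0.1528, 0.0297]
eef_rot: [-3.142, 0.0, 0.181]
force: [0.2, -0.6, -0.3]
grip_width: 0.05
grip_force: 0.0
(array([ 0.0005,  0.001 , -0.0006]), array([-0.    ,  0.    , -0.0017]))
```

```bash
python3 -m pendant '[0,0,0,0,0,0,-0.3, 0,0,0,0,0,0,-0.6, 0,0,0,0,0,0,-0.8, 0,0,0,0,0,0,-1, 0,0,0,0,0,0,-1, 0,0,0,0,0,0,-1, 0,0,0,0,0,0,-1]' 40; python3 -m pendant '[0,0,-0.02,0,0,0,-1, 0,0,-0.05,0,0,0,-1, 0,0,-0.1,0,0,0,-1, 0,0,-0.18,0,0,0,-1, 0,0,-0.27,0,0,0,-1, 0,0,-0.36,0,0,0,-1, 0,0,-0.45,0,0,0,-1, 0,0,-0.54,0,0,0,-1, 0,0,-0.59,0,0,0,-1, 0,0,-0.6,0,0,0,-1]'; python3 - <<'E'
from h import *
t=np.radians(82.8)
print(rows([.534,.44,.33],[np.pi,0,t]))
E
```

```text
time_s: 11.75
ee_pos: [0.481, -0.1534, 0.0302]
eef_rot: [3.14, -0.001, 0.181]
force: [0.5, -5.9, 2.4]
grip_width: 0.0169
grip_force: 40.0
time_s: 12.75
ee_pos: [0.4808, -0.1527, 0.333]
eef_rot: [3.139, -0.004, 0.181]
force: [0.2, 0.1, -1.2]
grip_width: 0.0169
grip_force: 40.0
(array([ 0.3181, -1.1468,  0.0047]), array([ 0.0029, -0.0013, -0.8047]))
```

```bash
python3 -m pendant '[0.015,-0.05,0,0,0,-0.04,-1, 0.035,-0.13,0,0,0,-0.1,-1, 0.06,-0.22,0,0,0,-0.18,-1, 0.085,-0.31,0,0,0,-0.26,-1, 0.11,-0.4,0,0,0,-0.34,-1, 0.136,-0.49,0,0,0,-0.42,-1, 0.161,-0.58,0,0,0,-0.5,-1, 0.186,-0.67,0,0,0,-0.58,-1, 0.21,-0.76,0,0,0,-0.66,-1, 0.236,-0.85,0,0,0,-0.74,-1, 0.26,-0.93,0,0,0,-0.8,-1, 0.275,-0.99,0,0,0,-0.8047,-1]'; python3 - <<'E'
from h import *
t=np.radians(82.8)
print(rows([.534,.44,.25],[np.pi,0,t]))
E
```

```text
time_s: 13.95
ee_pos: [0.526, 0.3613, 0.3274]
eef_rot: [-3.139, 0.002, 1.45]
force: [-1.0, -0.6, -1.0]
grip_width: 0.0167
grip_force: 40.0
(array([ 0.1584, -0.0027,  0.1546]), array([-0.0018,  0.0011,  0.003 ]))
```

```bash
python3 -m pendant '[0.05,0,0.04,0,0,0.003,-1, 0.1,0,0.09,0,0,0.003,-1, 0.14,-0.002,0.15,0,0,0.003,-1, 0.148,-0.0027,0.23,0,0,0.003,-1, 0.149,-0.0027,0.32,0,0,0.003,-1, 0.149,-0.0027,0.38,0,0,0.003,-1, 0.149,-0.0027,0.414,0,0,0.003,-1, 0.149,-0.0027,0.414,0,0,0.003,-1]'; python3 - <<'E'
from h import *
t=np.radians(82.8)
o=status.get_obs();P=np.array(o['ee_pos']);R=Rn.from_euler('xyz',o['eef_rot']).as_matrix();g=P-R[:,2]*.015;x=R[:,0]
ims=[]
for n in('scene','wrist','top'):
    p=shot(n)
    r=silhouettes('gauge',p);print(n,[(s['score'],s['extent']) for s in r[:2]])
    u=proj(p,[g-x*.135,g-x*.045,g+x*.055]);print(u.round(1).tolist())
    c=u.mean(0).astype(int);c=np.clip(c,[65,65],[575,335]);x0,y0=c-65
    A=cv2.resize(np.ascontiguousarray(p['pixels'][y0:y0+130,x0:x0+130,::-1]),None,fx=3,fy=3,interpolation=cv2.INTER_CUBIC)
    for q in u: cv2.drawMarker(A,tuple(((q-[x0,y0])*3+1).astype(int).tolist()),(255,0,255),0,9,1)
    ims.append(A[:, :266 if n!='scene' else 390] if 0 else A)
    print(x0,y0)
cv2.imwrite('pics/c4.png',np.hstack(ims[:2]));cv2.imwrite('pics/c4t.png',ims[2])
E
```

```text
time_s: 14.75
ee_pos: [0.533, 0.4319, 0.1182]
eef_rot: [-3.136, 0.005, 1.44]
force: [0.5, 0.3, -1.6]
grip_width: 0.0172
grip_force: 40.0
scene [(0.64, [358.3, 204.5, 418.8, 239.8])]
[[361.2, 206.5], [386.3, 220.8], [417.2, 238.3]]
323 156
wrist [(0.95, [302.1, 156.8, 345.4, 385.4])]
[[320.6, 441.1], [320.4, 324.4], [320.1, 158.5]]
255 242
top [(0.67, [203.2, 188.5, 247.6, 201.3])]
[[246.5, 201.2], [208.5, 196.7], [166.4, 191.7]]
142 131
```

View pics/c4.png

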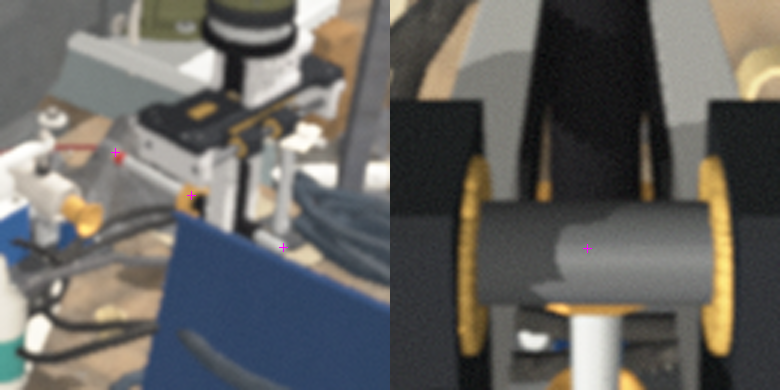

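```bash
python3 - <<'E'
from h import *
t=np.radians(82.8)
print(rows([.5343,.4372,.0355],[np.pi,0,t]),status.get_obs()['eef_rot'],status.get_obs()['ee_pos'])
E
```

```text
(array([ 0.0075, -0.0028,  0.1769]), array([ 0.0008, -0.0008, -0.0032])) [ 3.14035200e+00 -1.19049827e-03  1.44015756e+00] [0.5350832  0.43320517 0.12395951]
```

```bash
python3 -m pendant '[0.0075,-0.0028,0.04,0,0,-0.003,-1, 0.0075,-0.0028,0.09,0,0,-0.003,-1, 0.0075,-0.0028,0.13,0,0,-0.003,-1, 0.0075,-0.0028,0.155,0,0,-0.003,-1, 0.0075,-0.0028,0.173,0,0,-0.003,-1, 0.0075,-0.0028,0.173,0,0,-0.003,-1, 0.0075,-0.0028,0.173,0,0,-0.003,-1]'; cat > look.py <<'E'
from m import *
o=[];ps=[]
for n in('scene','top','scene','top'):
    p=shot(n);ps.append(p);s=status.get_obs();o.append(list(s['ee_pos'])+list(Rn.from_euler('xyz',s['eef_rot']).as_rotvec()));
o=np.array(o);print(o.std(0).round(4));P=o.mean(0)[:3];R=Rn.from_rotvec(o[-1,3:]);
eu=np.array([Rn.from_rotvec(v).as_euler('xyz') for v in o[:,3:]]);eu[:,0]%=2*np.pi;eu=eu.mean(0);print('pos',P.round(4),'rpy',eu.round(4),'F',np.round(status.get_obs()['force'],1))
R=Rn.from_euler('xyz',eu).as_matrix();g=P-R[:,2]*.015;x=R[:,0];tip=g-x*.135
f=np.radians(82.8);c,s=np.cos(f),np.sin(f);m=np.array([.514,.2765,.05]);d=tip-m
print('tip rel mouth: along',d[:2]@[c,s],'lateral(+y fix)',d[:2]@[-s,c],'up',d[2])
E
cat > look2.py <<'E'
from look import *
p=ps[2];
h=cv2.cvtColor(p['pixels'],cv2.COLOR_RGB2HSV)
u=proj(p,[tip,g-x*.045,m,m+[0,0,.017]]);print(u.round(1).tolist())
x0,y0=(u[0].astype(int)-[65,50])
A=cv2.resize(np.ascontiguousarray(p['pixels'][y0:y0+100,x0:x0+130,::-1]),None,fx=6,fy=6,interpolation=cv2.INTER_CUBIC)
for q in u: cv2.drawMarker(A,tuple(((q-[x0,y0])*6+2).astype(int).tolist()),(255,0,255),0,9,1)
cv2.imwrite('pics/c5.png',A)
E
python3 look2.py
```

```text
time_s: 15.75
ee_pos: [0.5343, 0.4372, 0.0373]
eef_rot: [3.141, -0.001, 1.445]
force: [0.0, 0.0, -0.7]
grip_width: 0.0171
grip_force: 40.0
[0.0001 0.     0.0001 0.     0.     0.0003]
pos [0.5343 0.4372 0.0373] rpy [ 3.1405e+00 -1.1000e-03  1.4449e+00] F [-0.6  0.2 -2. ]
tip rel mouth: along 0.02693927433990737 lateral(+y fix) 5.876417040005322e-05 up 0.0021964622106706716
[[361.1, 232.6], [385.6, 247.4], [354.1, 229.0], [354.3, 224.0]]
```

View pics/c5.png

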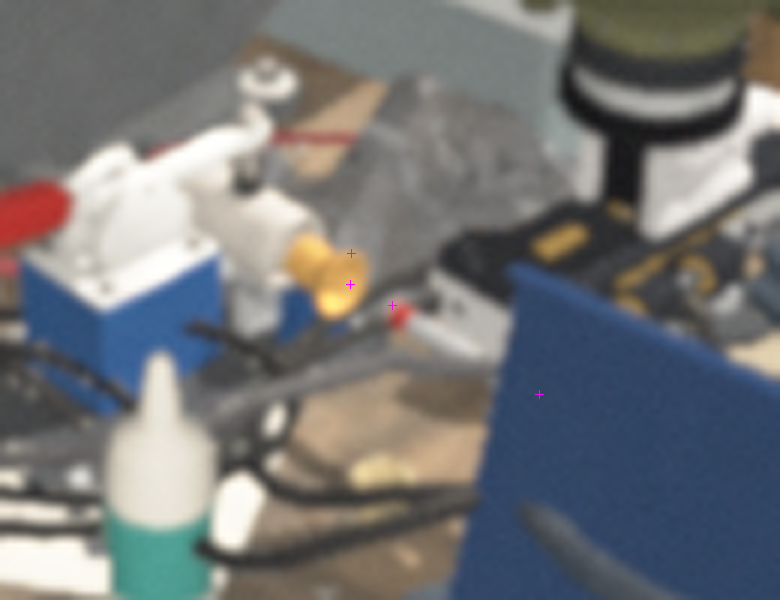

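```bash
cat > band.py <<'E'
from look import *
obs=[]
for p,n in((ps[2],'scene'),(ps[3],'top')):
    h=cv2.cvtColor(p['pixels'],cv2.COLOR_RGB2HSV)
    k=(((h[...,0]<7)|(h[...,0]>173))&(h[...,1]>120)&(h[...,2]>90))
    q=proj(p,tip+x*.011)[0];e=q.astype(int);w=np.zeros_like(k);w[e[1]-9:e[1]+10,e[0]-9:e[0]+10]=1
    ys,xs=np.nonzero(k&w);W=h[...,1][ys,xs].astype(float);c=np.array([(xs*W).sum(),(ys*W).sum()])/W.sum() if len(xs) else None
    print(n,'pred',q.round(2),'seen',c,len(xs))
    if c is not None: obs.append((p,c))
if len(obs)==2: X=tri(obs);print('tri band',X,'pred',tip+x*.011,[np.round(proj(p,X)[0]-c,2) for p,c in obs])
E
python3 band.py
```

```text
[0.0001 0.     0.0002 0.     0.     0.0004]
pos [0.534  0.437  0.0367] rpy [ 3.1411e+00 -4.0000e-04  1.4449e+00] F [-0.5 -0.7 -0.7]
tip rel mouth: along 0.026734957836507665 lateral(+y fix) 0.0002716901865467201 up 0.0016567978403235553
scene pred [363.96 234.4 ] seen [362.16235294 234.02588235] 6
top pred [245.53 204.25] seen [246.62820513 204.33404558] 9
tri band [0.51910222 0.31009503 0.05147559] pred [0.51846218 0.31397117 0.05166167] [array([ 0.52, -0.01]), array([ 0.45, -0.34])]
```

```bash
python3 -m pendant '[-0.01,0,0.003,0,0,0,-1, -0.025,0,0.003,0,0,0,-1, -0.04,0,0.003,0,0,0,-1, -0.055,0,0.003,0,0,0,-1, -0.07,0,0.003,0,0,0,-1, -0.08,0,0.003,0,0,0,-1, -0.08,0,0.003,0,0,0,-1]'; python3 band.py
```

```text
time_s: 16.85
ee_pos: [0.529, 0.3965, 0.0349]
eef_rot: [3.142, 0.0, 1.444]
force: [0.5, 0.5, -2.0]
grip_width: 0.0172
grip_force: 40.0
[0.0000e+00 2.0000e-04 1.0000e-04 2.3568e+00 2.0772e+00 4.0000e-04]
pos [0.5289 0.3973 0.0349] rpy [ 3.1415e+00 -2.0000e-04  1.4449e+00] F [ 0.1 -0.4 -0.6]
tip rel mouth: along -0.01331201638057579 lateral(+y fix) 0.0003694334647840868 up -0.00016310323549613426
scene pred [353.59 228.67] seen [352.2989011  228.33186813] 3
top pred [261.38 206.19] seen None 0
```

```bash
python3 -m pendant '[-0.015,0,0,0,0,0,-1, -0.03,0,0,0,0,0,-1, -0.045,0,0,0,0,0,-1, -0.06,0,0,0,0,0,-1, -0.075,0,0,0,0,0,-1, -0.09,0,0,0,0,0,-1, -0.105,0,0,0,0,0,-1, -0.12,0,0,0,0,0,-1, -0.12,0,0,0,0,0,-1]'; python3 look.py
```

```text
time_s: 17.95
ee_pos: [0.5213, 0.3368, 0.0348]
eef_rot: [-3.141, 0.0, 1.444]
force: [0.1, -0.1, -1.5]
grip_width: 0.017
grip_force: 40.0
[0.0000e+00 2.0000e-04 0.0000e+00 2.0411e+00 1.7989e+00 3.0000e-04]
pos [0.5214 0.3377 0.0348] rpy [ 3.1415e+00 -1.0000e-04  1.4448e+00] F [ 0.4  0.1 -0.8]
tip rel mouth: along -0.07336667334484731 lateral(+y fix) 0.0003738247650107822 up -0.00018157322358986622
```

```bash
python3 -m pendant '[-0.006,0,0,0,0,0,-1, -0.012,0,0,0,0,0,-1, -0.017,0,0,0,0,0,-1, -0.021,0,0,0,0,0,-1, -0.024,0,0,0,0,0,-1, -0.026,0,0,0,0,0,-1, -0.028,0,0,0,0,0,-1, -0.028,0,0,0,0,0,-1]'; python3 -m pendant '[-0.001,0,0,0,0,0,-1, -0.002,0,0,0,0,0,-1, -0.003,0,0,0,0,0,-1, -0.004,0,0,0,0,0,-1, -0.004,0,0,0,0,0,-1]'
```

```text
time_s: 18.95
ee_pos: [0.5196, 0.3237, 0.0348]
eef_rot: [-3.142, 0.0, 1.445]
force: [-0.7, -0.1, -1.4]
grip_width: 0.0173
grip_force: 40.0
time_s: 19.45
ee_pos: [0.5193, 0.3218, 0.0347]
eef_rot: [-3.142, 0.0, 1.445]
force: [0.7, -0.1, -1.2]
grip_width: 0.0172
grip_force: 40.0
```

```bash
python3 -m pendant '[-0.001,0,0,0,0,0,-1, -0.002,0,0,0,0,0,-1, -0.003,0,0,0,0,0,-1, -0.004,0,0,0,0,0,-1, -0.004,0,0,0,0,0,-1]';python3 -m pendant '[-0.001,0,0,0,0,0,-1, -0.002,0,0,0,0,0,-1, -0.003,0,0,0,0,0,-1, -0.003,0,0,0,0,0,-1]'
```

```text
time_s: 19.95
ee_pos: [0.5191, 0.3198, 0.0348]
eef_rot: [-3.142, 0.0, 1.445]
force: [0.3, -0.2, -0.3]
grip_width: 0.0167
grip_force: 40.0
time_s: 20.35
ee_pos: [0.5191, 0.319, 0.0349]
eef_rot: [3.141, -0.001, 1.445]
force: [1.4, 4.6, -1.7]
grip_width: 0.0173
grip_force: 40.0
```

```bash
python3 -m pendant '[-0.001,0,0,0,0,0,-1, -0.002,0,0,0,0,0,-1, -0.002,0,0,0,0,0,-1, -0.002,0,0,0,0,0,-1]'; python3 - <<'E'
from look import *
p=shot('wrist','w6.png');A=cv2.resize(cv2.imread('pics/w6.png')[120:400,180:460],None,fx=2,fy=2);q=ps[2]['pixels'][200:290,310:440,::-1]
B=np.zeros((560,780,3),np.uint8);B[:,:560]=A;b=cv2.resize(q,(220,152));B[:152,560:]=b
cv2.imwrite('pics/c6.png',B)
E
```

```text
time_s: 20.75
ee_pos: [0.5191, 0.3189, 0.0351]
eef_rot: [3.14, -0.003, 1.445]
force: [3.5, 11.9, -4.6]
grip_width: 0.0167
grip_force: 40.0
[0. 0. 0. 0. 0. 0.]
pos [0.5191 0.3189 0.0351] rpy [ 3.1402e+00 -3.1000e-03  1.4452e+00] F [ 3.5 11.8 -4.5]
tip rel mouth: along -0.09229603832476761 lateral(+y fix) 0.0002701814782789143 up -0.00034786701527052266
```

View pics/c6.png

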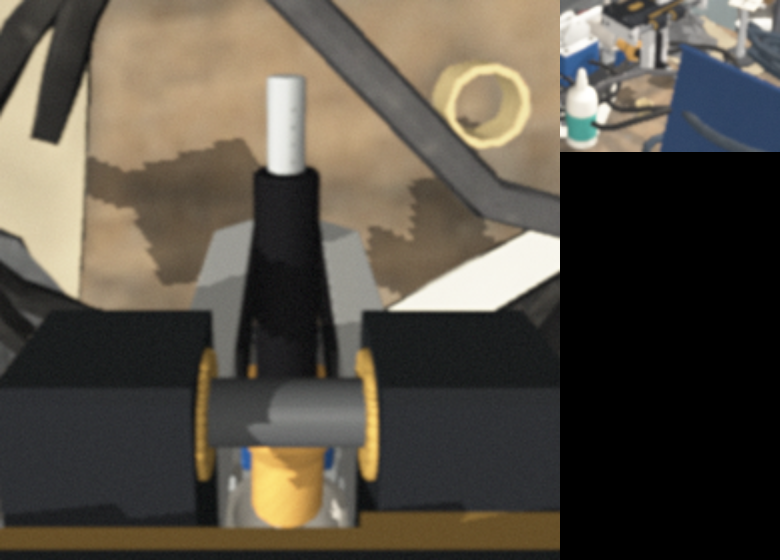

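```bash
python3 -m pendant '[0.004,0,0,0,0,0,-1, 0.015,0,0,0,0,0,-1, 0.035,0,0,0,0,0,-1, 0.06,0,0,0,0,0,-1, 0.085,0,0,0,0,0,-1, 0.11,0,0,0,0,0,-1, 0.135,0,0,0,0,0,-1, 0.16,0,0,0,0,0,-1, 0.185,0,0,0,0,0,-1, 0.21,0,0,0,0,0,-1, 0.235,0,0,0,0,0,-1, 0.255,0,0,0,0,0,-1]'; python3 -m pendant '[0.005,0,0,0,0,0,-1, 0.005,0,-0.02,0,0,0,-1, 0.005,0,-0.08,0,0,0,-1, 0.005,0,-0.16,0,0,0,-1, 0.005,0,-0.25,0,0,0,-1, 0.005,0,-0.29,0,0,0,-1, 0.005,0,-0.3,0,0,0,-1, 0.005,0,-0.3,0,0,0,-1]'
python3 - <<'E'
from m import *
s=shot('scene','s7.png');t=shot('top','t7.png')
for n in('stand','shell','clamp_handle'):
    for p in(s,t): print(n,[(round(q['score'],2),q['extent']) for q in silhouettes(n,p)[:1]])
p=s;u=proj(p,[.36,.373,.12])[0].astype(int);v=proj(t,[.36,.373,.12])[0].astype(int)
A=[cv2.resize(np.ascontiguousarray(q['pixels'][w[1]-22:w[1]+23,w[0]-22:w[0]+23,::-1]),(390,390),interpolation=cv2.INTER_CUBIC) for q,w in((s,u),(t,v))]
w1=cv2.imread('pics/w1.png')[108:153,405:480]
cv2.imwrite('pics/c7.png',np.hstack(A));print(u,v)
# white plate in w1 & top by threshold
g=cv2.cvtColor(cv2.imread('pics/w1.png'),cv2.COLOR_BGR2GRAY)[105:155,412:470];_,b=cv2.threshold(g,185,255,0);n,l,st,ce=cv2.connectedComponentsWithStats(b);print(st[1:],ce[1:]+[412,105])
E
```

```text
time_s: 22.2
ee_pos: [0.5347, 0.4451, 0.0346]
eef_rot: [-3.142, 0.0, 1.445]
force: [-0.1, -0.0, -0.2]
grip_width: 0.0171
grip_force: 40.0
time_s: 23.0
ee_pos: [0.5351, 0.446, 0.185]
eef_rot: [3.141, -0.0, 1.445]
force: [-0.2, -0.2, -1.3]
grip_width: 0.0173
grip_force: 40.0
stand [(0.77, [407.5, 195.5, 430.6, 239.2])]
stand [(0.29, [261.5, 126.5, 315.7, 222.7])]
shell [(0.81, [327.0, 209.1, 350.1, 229.7])]
shell [(0.58, [271.8, 200.6, 304.6, 219.2])]
clamp_handle [(0.81, [280.9, 206.6, 320.2, 227.5])]
clamp_handle [(0.85, [287.3, 124.2, 302.6, 176.4])]
[416 197] [214 268]
[[   0    8   46   42 1108]] [[438.55685921 133.23104693]]
```

View pics/c7.png

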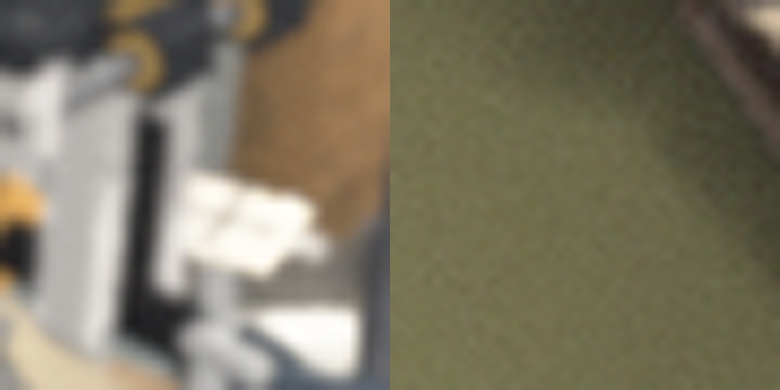

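```bash
python3 - <<'E'
from m import *
s=vision.camera('scene');t=vision.camera('top');w=vision.camera('wrist')
o=status.get_obs();Rt=Rn.from_euler('xyz',o['eef_rot']).as_matrix()
Rw=np.array(w['R']);C=-Rw.T@w['t'];Ct=Rt.T@(C-o['ee_pos']);Rct=Rw@Rt
R1=Rn.from_euler('xyz',[-3.141,-.001,-3.141]).as_matrix();C1=np.array([.4194,.2206,.3993])+R1@Ct
w1={'K':w['K'],'R':Rct@R1.T};w1['t']=-w1['R']@C1
obs=[]
for f,p,(a,b,c,d) in(('w1.png',w1,(418,108,464,156)),('top1.png',t,(196,250,232,282)),('scene1.png',s,(405,190,435,210))):
    g=cv2.cvtColor(cv2.imread('pics/'+f),cv2.COLOR_BGR2HSV)[b:d,a:c]
    m=((g[...,2]>195)&(g[...,1]<45)).astype(np.uint8);m=cv2.morphologyEx(m,cv2.MORPH_CLOSE,np.ones((3,3)))
    n,l,st,ce=cv2.connectedComponentsWithStats(m);i=1+st[1:,4].argmax()
    ys,xs=np.nonzero(l==i);r=cv2.minAreaRect(np.c_[xs,ys].astype(np.float32));uv=np.array(r[0])+[a,b]
    uv=(uv+ce[i]+[a,b])/2
    print(f,st[i],ce[i]+[a,b],r,'->',ray(p,uv,.12));obs.append((p,uv))
print(tri(obs),tri(obs[:2]),tri([obs[0],obs[2]]))
E
```

```text
w1.png [  6   5  34  36 999] [440.74774775 130.41041041] ((22.676925659179688, 22.415386199951172), (32.497100830078125, 32.497100830078125), 82.87498474121094) -> [0.36008957 0.38545228 0.12      ]
top1.png [  3   7  22  22 330] [209.29393939 267.58484848] ((13.58670425415039, 17.563583374023438), (19.539348602294922, 19.235233306884766), 81.25383758544922) -> [0.36282606 0.38499287 0.12      ]
scene1.png [  5   5  21  12 155] [419.90967742 200.57419355] ((15.377357482910156, 10.679244995117188), (19.779918670654297, 9.615238189697266), 15.945395469665527) -> [0.36689076 0.3899557  0.12      ]
[0.3613678  0.38659452 0.11597285] [0.36149295 0.38703395 0.11396963] [0.36037367 0.38676301 0.1157222 ]
```

```bash
python3 - <<'E'
from h import *
print(rows([.4565,.481,.17],[np.pi,0,np.pi/4]))
E
```

```text
(array([ 0.0491, -0.1646,  0.0292]), array([-1.000e-04,  1.000e-04,  4.198e-01]))
```

```bash
python3 -m pendant '[0.005,-0.02,0,0,0,0.04,-1, 0.012,-0.04,0,0,0,0.1,-1, 0.02,-0.07,0,0,0,0.17,-1, 0.03,-0.1,0.005,0,0,0.25,-1, 0.04,-0.13,0.015,0,0,0.33,-1, 0.047,-0.155,0.025,0,0,0.39,-1, 0.0491,-0.1646,0.0292,0,0,0.42,-1, 0.0491,-0.1646,0.0292,0,0,0.42,-1, 0.0491,-0.1646,0.0292,0,0,0.42,-1]'
cat > fin.py <<'E'
from m import *
import sys
w=shot('wrist','w%s.png'%sys.argv[1]);s=shot('scene','s%s.png'%sys.argv[1])
o=status.get_obs();P=np.array(o['ee_pos']);R=Rn.from_euler('xyz',o['eef_rot']).as_matrix();g=P-R[:,2]*.015;x=R[:,0];tip=g-x*.135
M=np.array([.361,.3855,.12]);print('pos',P.round(4),o['eef_rot'],'tip',tip.round(4),'tip-mark',(tip-M).round(4),np.round(o['force'],1))
im=[]
for p in(s,w):
    u=proj(p,[tip,g-x*.045,M,g+x*.055]);print(u.round(1).tolist())
    c=np.clip(u[0].astype(int),[40,40],[600,360]);x0,y0=c-40
    A=cv2.resize(np.ascontiguousarray(p['pixels'][y0:y0+80,x0:x0+80,::-1]),None,fx=4.9,fy=4.9,interpolation=cv2.INTER_CUBIC)
    for q,k in zip(u,((255,0,255),(255,255,0),(0,200,0),(255,0,0))): cv2.drawMarker(A,tuple(((q-[x0,y0])*4.9+2).astype(int).tolist()),k,0,9,1)
    im.append(A)
cv2.imwrite('pics/f%s.png'%sys.argv[1],np.hstack(im))
E
python3 fin.py 8
```

```text
time_s: 24.45
ee_pos: [0.4567, 0.481, 0.1703]
eef_rot: [3.141, -0.0, 0.787]
force: [-0.9, 0.7, -1.6]
grip_width: 0.0167
grip_force: 40.0
pos [0.457  0.4809 0.1704] [ 3.14153219e+00 -3.95923047e-04  7.85940963e-01] tip [0.3615 0.3853 0.1853] tip-mark [ 0.0005 -0.0002  0.0653] [ 0.1 -0.6 -0.6]
[[422.2, 178.7], [430.7, 195.9], [419.9, 199.2], [441.4, 217.5]]
[[323.5, 445.2], [323.7, 327.0], [322.8, 370.5], [324.1, 157.1]]
```

View pics/f8.png

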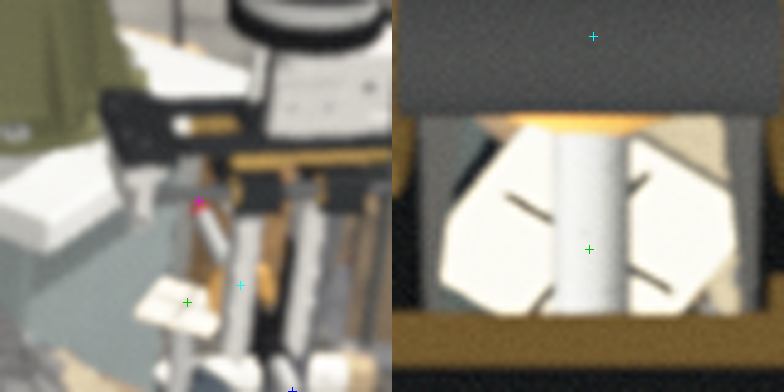

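```bash
python3 -m pendant '[0,0,0.02,0,0,0,-1, 0.001,0,0.05,0,0,0,-1, 0.001,0,0.075,0,0,0,-1, 0.001,0,0.092,0,0,0,-1, 0.001,0,0.102,0,0,0,-1, 0.001,0,0.107,0,0,0,-1, 0.001,0,0.1085,0,0,0,-1, 0.001,0,0.1085,0,0,0,-1, 0.001,0,0.1085,0,0,0,-1]'; python3 fin.py 9
```

```text
time_s: 25.45
ee_pos: [0.457, 0.4815, 0.1164]
eef_rot: [3.142, -0.001, 0.785]
force: [-0.1, 0.5, -0.7]
grip_width: 0.0172
grip_force: 40.0
pos [0.4569 0.4815 0.1162] [-3.14157956e+00 -5.11540034e-04  7.85210457e-01] tip [0.3615 0.386  0.1312] tip-mark [0.0005 0.0005 0.0112] [ 0.2  0.4 -0.9]
[[420.4, 195.9], [428.5, 213.7], [419.9, 199.2], [438.8, 236.1]]
[[323.2, 445.2], [323.4, 327.0], [323.3, 430.1], [323.5, 157.4]]
```

View pics/f9.png

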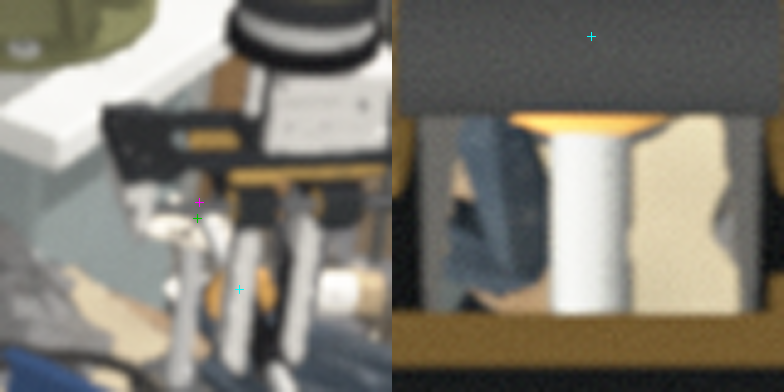

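```bash
python3 -c "
from station import order
print(order.hand_in())"
```

```text
the job is handed in; nothing more can be done
None
```

I shut the clamp, slid the gauge in until its collar stopped on the tube mouth (about 12 N), and drew it straight out. I then handed the job in holding it level, with the tip over the cross and about 6 mm of estimated clearance; the judging result was not shown.

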